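# Dip a bare glaze test tile and show it to the inspection camera

### The job

Lift the bare, terracotta-coloured test tile out of the wooden rack and dip its lower end about 3 cm below the rim of the blue cup for half a second, not into the other cups and without ramming the cup. Then finish holding it in the gripper, still and upright in the air in front of the inspection camera: straight above the yellow dot on the camera's base, the dipped end at the height of the lens and a broad face square to the lens; do not put it down or let go. Leave the cups and the other tiles where they stand.

Things in the scene. Friction and masses are not known exactly. Their poses are not given: they have to be found in the camera images.
- bare_tile: the bare tile: matt terracotta/pinkish orange, unglazed, with a small dark hole near its top. A flat ceramic glaze test tile, 12 mm thick (its x), 30 mm wide (its y), 130 mm tall (its z), about 100 g, standing upright in a slot of the rack; origin at the centre of its lower end face, z up along the tile. Its lowest 30 mm is in the slot
- tile_dip (a point): middle of the bare tile's dipped end: on the tile's axis, 20 mm above its lower end
- white_tile: glossy white tile, to be left alone. A flat ceramic glaze test tile, 12 mm thick (its x), 30 mm wide (its y), 130 mm tall (its z), about 100 g, standing upright in a slot of the rack; origin at the centre of its lower end face, z up along the tile
- green_tile: dark green tile, to be left alone. A flat ceramic glaze test tile, 12 mm thick (its x), 30 mm wide (its y), 130 mm tall (its z), about 100 g, standing upright in a slot of the rack; origin at the centre of its lower end face, z up along the tile
- rack: fixed wooden block 200 x 70 x 40 mm (x, y, z) with three slots in its top, 65 mm apart along its x, each 30 mm deep and 2 mm larger than a tile, holding the three tiles in any order, their thickness along the rack's x; the tile tops stand 140 mm above the table. Origin at the centre of its underside
- blue_cup: the blue cup to dip into: open round glaze cup, loose, standing on the table, about 300 g; 80 mm high, rim radius 42 mm outside, narrower below, wall 4 mm, floor about 5 mm thick; origin at the centre of its underside, z up
- white_cup: white cup, not to be used: open round glaze cup, loose, standing on the table, about 300 g; 80 mm high, rim radius 42 mm outside, narrower below, wall 4 mm, floor about 5 mm thick; origin at the centre of its underside, z up
- orange_cup: orange cup, not to be used: open round glaze cup, loose, standing on the table, about 300 g; 80 mm high, rim radius 42 mm outside, narrower below, wall 4 mm, floor about 5 mm thick; origin at the centre of its underside, z up
- camera: fixed inspection camera: grey box on a short post, top 208 mm high; black lens, 42 mm across, looks level along the camera's -x, 180 mm above the table, its front 40 mm ahead (-x) of the origin. Base plate 4 mm thick, 90 mm wide, reaching 200 mm ahead of the origin; on it a yellow dot, 40 mm across, centred 160 mm ahead of the origin. Origin on the table below the camera
- view (a point): the point where the dipped end is to be presented: on the lens axis, 120 mm in front of the lens, 180 mm above the table, straight above the yellow dot; same axes as the camera (x along the lens axis)
Things that resemble listed ones, but are neither listed nor needed, are in the scene too. There is more than one size of the blue_cup; the one meant has the size given above.

How it is judged:
By the outcome, as a careful person would: the job done as asked, in the order asked, and still so for the second after the job is handed in, while the arm keeps its last pose, push and grip.
It also fails if it takes over 42 s, if anything falls off the work surface, if the arm or the gripper's body presses on something with over 40 N, if the wrist force passes 120 N, or if a joint passes its speed limit or range.

### The arm

A 7-joint arm with a two-finger parallel gripper is mounted at the origin on the work surface. World frame = base frame: x ahead of the robot, y to its left, z up, the work surface at z = 0. Lengths are in m, angles in rad, forces in N, time in s.
With the tool pointing down it reaches from about 0.4 to 0.875 m from the base axis. Payload 19.3 kg.
Tool frame: the origin (TCP) lies at the very end of the fingers, on their centre line; the grasp point (between the pads) lies 19 mm behind it; z points along the fingers, y is the direction in which the jaws open and shut (so a half turn about z gives the same grasp; the last joint's range is limited). The gripper opens to 85 mm and grips with 20 to 120 N. Pads are 22 mm wide; open, the fingers measure 114 mm over their backs; the gripper's body (76 mm by 85 mm) begins 54 mm behind the grasp point. The pads swing forward as they close: fully open they stand 13 mm farther back than shut.
Start: joints at [-0.07, 0.521, -0.036, 1.599, 0.021, 1.021, -0.113], TCP at [0.625, -0, 0.231] pointing down, gripper open.
Joint ranges: [-2.91, 2.91], [-0.3, 2.13], [-1.5, 1.42], [0.17, 2.43], [-1.26, 4.41], [0.16, 1.93], [-2.52, 2.52]. Speed limits (rad/s): [1.89, 1.89, 2.39, 2.39, 3.01, 3.01, 3.01].

### API

Orientations are given as [roll, pitch, yaw] about the fixed x, y, z axes, in that order (R = Rz(yaw) Ry(pitch) Rx(roll)).
In Python, from workcell import bot, vision, job_done gives the robot as it stands.
- The arm moves only by the tool arm_command, never from a script. Its arguments are lists of equal length, an entry for each row: "gripper": the finger opening in cm, from 0 to 8.54; "slide": the shift along the tool's x, y, z in cm, a list of three; "turn": the turn, a rotation vector about the tool's x, y, z in degrees, a list of three. A call has 1 to 5 rows; each row is the pose to reach, as a shift and turn from the pose commanded when the call began, along the tool's axes at that moment; what a row does not reach only later rows make up. A row lasts 1/8 s, in which the tool goes at most 62.5 mm and 10.7 degrees, less where a joint would pass 70% of its speed; a pose out of reach is approached as far as the arm can. A call with a gripper value outside its range is refused whole. The fingers move at their own pace and stop on an object; "force" is the grip in N (left out, the last holds). Time passes only in rows, so rows that repeat a pose let the fingers close. It gives the time, the measured TCP pose, the force and the opening at its end, in the units of the state.
- bot.observe(): the state, without advancing time (a new reading comes with each control period).
- vision.grab_frame(name): name is "scene" or "side" or "wrist"; returns the picture (384x512x3 uint8, blue, green, red); there is no depth.
- vision.camera_model(name): a dict with "mtx" (3x3 intrinsics, pixels), "T" (4x4, takes a point from camera to world coordinates). Camera axes: x right, y down, z forward; pixel columns grow to the right and rows downward; lengths in m; the calibration is good to about 2 mm. A picture is of the moment at which its call begins: read the wrist's pose just before it. camera_model takes no time and is no camera call; for the wrist camera it gives the pose at the moment of the call.
- job_done(): hands the job in, once; it reports no verdict.
The state is a dict: "clock": time; "qpos": joint angles; "qd": joint speeds; "joint_efforts": joint torques, N m; "position": TCP position; "tool_rot": TCP orientation; "force": force on the tool from outside, world axes, zero at the start; "moment": the same for the moment, N m; "grip_width": finger opening in m.
Only numpy, scipy, OpenCV 4.12 (cv2) and the standard library are available. Lean on these libraries where they do the work, as an engineer would, in place of code of your own. Each camera call takes 0.05 s, during which the arm holds its last target. There are 200 camera calls.

## Working session

There is one attempt and no reset: what is moved stays moved. The work goes in short steps, Python scripts to look and compute and a tool call to move; the robot and the scene stay as the last step left them, time stands still between calls to the robot, and variables do not carry over. Pictures are saved under pics/ and viewed, about 8 in all and at most 12, crops included, and the job is handed in when it is done.

Besides the shell and the picture viewer there is one more tool, called after "Emit:" as name(argument=value, ...) on one line, values as JSON. arm_command: Moves the arm, as the interface text tells. Its arguments: {"type":"object","properties":{"gripper":{"type":"array","items":{"type":"number"}},"slide":{"type":"array","items":{"type":"array","items":{"type":"number"}}},"turn":{"type":"array","items":{"type":"array","items":{"type":"number"}}},"force":{"type":"number"}},"required":["gripper","slide","turn"]}

```bash
mkdir -p pics; ls
python3 - <<'E'
from workcell import bot, vision
import cv2,numpy as np
s=bot.observe();print(s)
for n in("scene","side"):
    f=vision.grab_frame(n);cv2.imwrite(f"pics/{n}0.png",f)
    m=vision.camera_model(n);print(n,np.round(m["mtx"],1).tolist(),np.round(m["T"],4).tolist())
E
```

```text
pics
{'clock': 0.0, 'qpos': array([-0.07023267,  0.52201901, -0.03633762,  1.6000358 ,  0.02121646,
        1.02108778, -0.11282937]), 'qd': array([ 0.0003753 ,  0.00077931,  0.00024854,  0.0016873 , -0.00042744,
       -0.00019587, -0.00032814]), 'joint_efforts': array([-4.24098413e-03, -9.27110124e+01,  1.97758444e+00, -3.69928443e+01,
        1.76317629e-02,  8.19846697e-03, -6.58496788e-05]), 'position': array([ 6.24647884e-01, -1.64998259e-05,  2.30712553e-01]), 'tool_rot': array([-3.14043196e+00,  9.26879591e-05,  1.57080768e+00]), 'force': array([ 0.20074559, -0.68283996,  0.39438045]), 'moment': array([ 0.07799321,  0.03764612, -0.05070126]), 'grip_width': 0.08539279412355845}
scene [[437.7, 0.0, 259.4], [0.0, 437.7, 190.3], [0.0, 0.0, 1.0]] [[-0.8828, 0.4068, -0.2351, 0.819], [0.4696, 0.7499, -0.4659, 0.4472], [-0.0132, -0.5217, -0.8531, 1.1357], [0.0, 0.0, 0.0, 1.0]]
side [[454.5, 0.0, 251.0], [0.0, 454.5, 180.9], [0.0, 0.0, 1.0]] [[-0.9961, -0.0579, 0.0671, 0.4686], [-0.0886, 0.636, -0.7665, 0.9025], [0.0017, -0.7695, -0.6387, 0.9472], [0.0, 0.0, 0.0, 1.0]]
```

View pics/scene0.png

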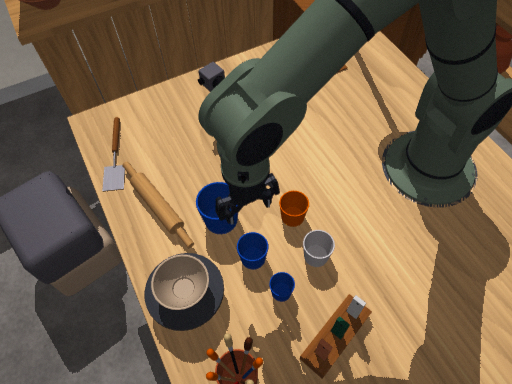

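View pics/side0.png

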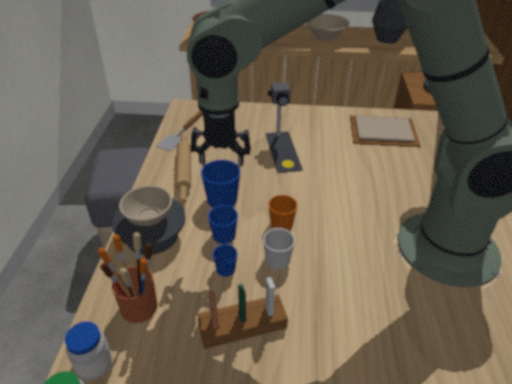

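Both views show the rack (scene 335,335; side 243,320) and the camera with its yellow dot (side 288,163).

Candidates:
- **Blue cup:** large (scene 219,207), medium (253,251) and small (282,287). I'll choose by rim radius.
- **Bare tile:** the terracotta slab at the rack end (scene 325,352; side 212,310). The orange cup and the pot of tools have a similar colour.

```bash
cat > h.py <<'E'
import numpy as np,cv2
from workcell import bot,vision
def ray(n,uv,M=None):
    M=M or vision.camera_model(n);T=M["T"];d=np.linalg.solve(M["mtx"],[uv[0],uv[1],1.]);return T[:3,3],T[:3,:3]@d
def onz(n,uv,z,M=None):
    o,d=ray(n,uv,M);return (o+d*(z-o[2])/d[2])
def proj(n,p,M=None):
    M=M or vision.camera_model(n);q=M["mtx"]@(np.linalg.inv(M["T"])@np.r_[p,1])[:3];return q[:2]/q[2]
def tri(n1,u1,n2,u2):
    a,d=ray(n1,u1);b,e=ray(n2,u2);t=np.linalg.lstsq(np.c_[d,-e],b-a,rcond=None)[0];p,q=a+t[0]*d,b+t[1]*e
    return (p+q)/2,np.linalg.norm(p-q)
E
python3 - <<'E'
from h import *
R={"scene":{"blueL":(219,207),"blueM":(253,251),"blueS":(282,287),"orange":(294,208),"white":(318,248)},
"side":{"blueL":(221,185),"blueM":(223,224),"blueS":(225,260),"orange":(283,212)}}
for n in R:
    f=cv2.imread(f"pics/{n}0.png");hsv=cv2.cvtColor(f,cv2.COLOR_BGR2HSV)
    mk={"blue":cv2.inRange(hsv,(105,150,40),(130,255,255)),"oran":cv2.inRange(hsv,(3,190,90),(14,255,255)),"yell":cv2.inRange(hsv,(22,170,120),(35,255,255))}
    for k,m in mk.items():
        c,_=cv2.findContours(m,cv2.RETR_EXTERNAL,cv2.CHAIN_APPROX_NONE)
        for q in c:
            if cv2.contourArea(q)>60:
                x,y,w,h=cv2.boundingRect(q)
                # width at rim: leftmost & rightmost points on z plane
                l=onz(n,q[q[:,0,0].argmin(),0],.08);r=onz(n,q[q[:,0,0].argmax(),0],.08)
                print(n,k,(x,y,w,h),"rimdiam",round(np.linalg.norm(l-r),4),"mid",np.round((l+r)/2,3), "dotz" if k=="yell" else "", np.round(onz(n,q[:,0].mean(0),.004),3) if k=="yell" else "")
a=cv2.imread("pics/scene0.png")[225:384,230:390];b=cv2.imread("pics/side0.png")[75:350,180:320]
a=cv2.resize(a,None,fx=2.5,fy=2.5,interpolation=cv2.INTER_CUBIC);b=cv2.resize(b,None,fx=2,fy=2,interpolation=cv2.INTER_CUBIC)
C=np.zeros((560,800,3),np.uint8);C[:a.shape[0],:a.shape[1]]=a;C[:550,420:700]=b;cv2.imwrite("pics/crop1.png",C)
E
```

```text
scene blue (270, 272, 25, 29) rimdiam 0.0611 mid [0.605 0.136 0.08 ]  
scene blue (237, 232, 31, 37) rimdiam 0.0808 mid [0.626 0.012 0.08 ]  
scene blue (196, 182, 41, 52) rimdiam 0.1375 mid [ 0.664 -0.131  0.08 ]  
scene oran (248, 354, 15, 15) rimdiam 0.0377 mid [0.749 0.264 0.08 ]  
scene oran (319, 316, 18, 31) rimdiam 0.0489 mid [0.58  0.306 0.08 ]  
scene oran (279, 190, 30, 37) rimdiam 0.0819 mid [ 0.466 -0.045  0.08 ]  
side blue (66, 323, 33, 31) rimdiam 0.0698 mid [0.869 0.409 0.08 ]  
side blue (202, 161, 37, 115) rimdiam 0.1122 mid [ 0.657 -0.162  0.08 ]  
side oran (270, 196, 26, 33) rimdiam 0.0734 mid [ 0.463 -0.045  0.08 ]
```

View pics/crop1.png

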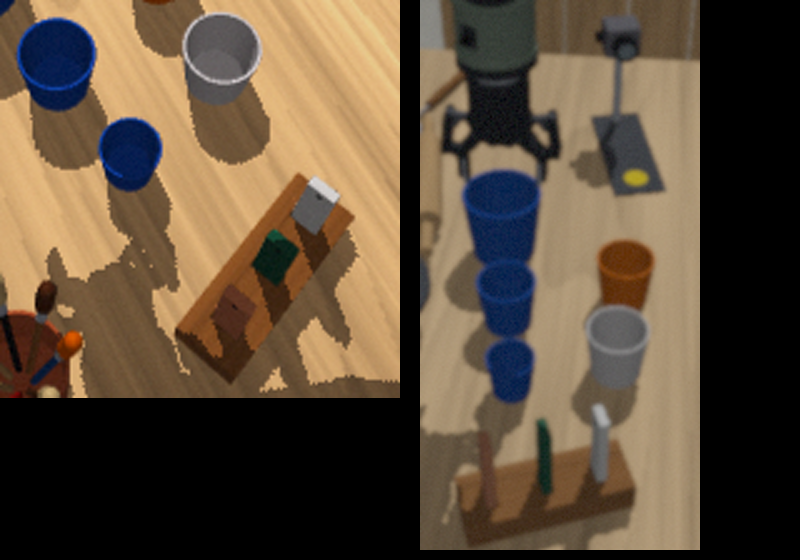

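The medium blue cup's rim is 81 mm across, matching the 84 mm given and the orange cup (82 mm). The other two are 61 mm and over 110 mm. The bare tile is the dull terracotta one at the rack's left end (crop 235,300). The yellow dot is at side (288,163). Next I'll triangulate these.

Run:
```python
from h import *
T={"white":((359.6,301),(270.5,280)),"green":((341.5,320.5),(241.5,286.5)),"bare":((325.5,342),(212.5,293))}
P={}
for k,(a,b) in T.items():
    p,e=tri("scene",a,"side",b);P[k]=p;print(k,np.round(p,3),round(e,4),"z.14:",np.round(onz("scene",a,.14),3),np.round(onz("side",b,.14),3))
d=P["white"]-P["bare"];print("rack yaw",np.degrees(np.arctan2(d[1],d[0])),np.linalg.norm(d))
L=[(470,545),(633,490)];w=[onz("side",((u-420)/2+180,v/2+75),0) for u,v in L];print("rack front edge",np.round(w,3),np.degrees(np.arctan2(*(w[1]-w[0])[1::-1])))
f=cv2.imread("pics/side0.png");hsv=cv2.cvtColor(f,cv2.COLOR_BGR2HSV)
m=cv2.inRange(hsv,(20,120,90),(38,255,255));m[:150]=0;m[175:]=0;m[:,:270]=0;m[:,310:]=0
mo=cv2.moments(m,True);print(mo["m00"]);print("dot",onz("side",(mo["m10"]/mo["m00"],mo["m01"]/mo["m00"]),.004))
for nm,uv in {"near L":(617,193),"near R":(664,188),"far L":(594,118),"far R":(638,113),"lens":(627,50)}.items():
    print(nm,np.round(onz("side",((uv[0]-420)/2+180,uv[1]/2+75),.18 if nm=="lens" else .004),3))
```

```text
white [0.482 0.277 0.146] 0.0045 z.14: [0.482 0.277 0.14 ] [0.48 0.27 0.14]
green [0.543 0.294 0.14 ] 0.0017 z.14: [0.543 0.295 0.14 ] [0.542 0.293 0.14 ]
bare [0.601 0.318 0.143] 0.0009 z.14: [0.6   0.317 0.14 ] [0.602 0.316 0.14 ]
rack yaw -161.0470761735939 0.12617397256989896
rack front edge [[0.62  0.363 0.   ]
 [0.438 0.275 0.   ]] -154.19374315936614
81.0
dot [ 0.45234102 -0.33336665  0.004     ]
near L [ 0.481 -0.287  0.004]
near R [ 0.403 -0.307  0.004]
far L [ 0.533 -0.506  0.004]
far R [ 0.452 -0.53   0.004]
lens [ 0.478 -0.453  0.18 ]
```

Emit:
arm_command(gripper=[8.5,7,6,5,5], slide=[[5.5,-0.5,-1],[11,-1,-2],[16.5,-1.5,-3],[22,-2,-3],[26,-2.5,-3]], turn=[[0,0,-4],[0,0,-8],[0,0,-12],[0,0,-16],[0,0,-20]], force=40)

```text
clock: 0.72
position: [0.5992, 0.2626, 0.261]
tool_rot: [-3.141, -0.0, 1.924]
force: [0.6, -0.5, -0.7]
grip_width: 0.0498
```

Run:
```python
from h import *
s=bot.observe();print(s["clock"],s["position"],s["tool_rot"],s["grip_width"])
M=vision.camera_model("wrist");f=vision.grab_frame("wrist");cv2.imwrite("pics/w1.png",f);np.savez("w1.npz",**M)
print(np.round(M["mtx"],1).tolist(),np.round(M["T"],4).tolist())
```

```text
0.725 [0.59916247 0.26258064 0.26103004] [-3.14112643e+00 -4.95128203e-04  1.92375384e+00] 0.04982410447590152
[[309.9, 0.0, 252.8], [0.0, 309.9, 186.7], [0.0, 0.0, 1.0]] [[0.9383, 0.3293, 0.1054, 0.5734], [0.3457, -0.8935, -0.2867, 0.3361], [-0.0003, 0.3054, -0.9522, 0.4042], [0.0, 0.0, 0.0, 1.0]]
```

View pics/w1.png

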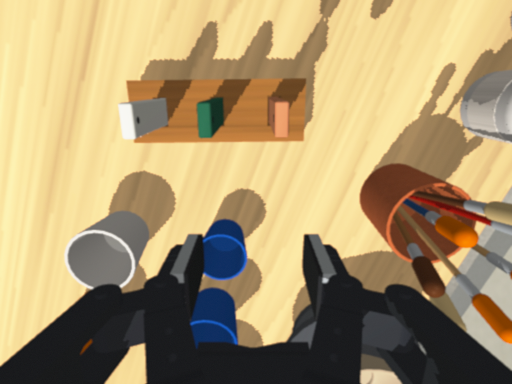

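The wrist view shows the rack nearly aligned with the image. The bare tile's salmon top face is at (281,123), green at (205,120) and white at (127,121). I'll measure the top face and the rack yaw.

Run:
```python
from h import *
M=dict(np.load("w1.npz"));f=cv2.imread("pics/w1.png")
print("px",f[123,281],f[110,273],f[90,290])
hsv=cv2.cvtColor(f,cv2.COLOR_BGR2HSV);r,g=f[:,:,2].astype(int),f[:,:,1].astype(int);b=f[:,:,0].astype(int)
m=((r>190)&(b>75)&(r-g>60)).astype(np.uint8)*255
m[:80]=0;m[160:]=0;m[:,:255]=0;m[:,305:]=0
c=max(cv2.findContours(m,0,2)[0],key=cv2.contourArea);print(cv2.boundingRect(c),cv2.contourArea(c))
q=cv2.boxPoints(cv2.minAreaRect(c));w=np.array([onz(0,u,.14,M) for u in q]);print(np.round(q,1).tolist(),np.round(w,4).tolist());print("ctr",w.mean(0),np.linalg.norm(w-np.roll(w,1,0),axis=1))
for i in range(4):
    d=w[(i+1)%4]-w[i];print(np.degrees(np.arctan2(d[1],d[0])))
# rack top edges by line of edge pixels: front edge rows near 137-142, back edge
e=[onz(0,u,.04,M) for u in((135,142),(303,140),(127,81),(306,79.5))]
print(np.round(e,4).tolist());
for a,bb in((0,1),(2,3)):
    d=e[bb]-e[a];print("rack edge",np.degrees(np.arctan2(d[1],d[0])),np.linalg.norm(d))
cv2.imwrite("pics/crop2.png",cv2.resize(f[70:150,110:320],None,fx=3.8,fy=3.8,interpolation=cv2.INTER_CUBIC))
```

```text
px [112 163 240] [ 63  94 146] [ 36  71 107]
(275, 102, 14, 36) 420.0
[[275.0, 102.0], [288.0, 102.0], [288.0, 137.0], [275.0, 137.0]] [[0.5945, 0.3315, 0.14], [0.6045, 0.3352, 0.14], [0.6154, 0.3086, 0.14], [0.605, 0.3048, 0.14]]
ctr [0.60483087 0.32002494 0.14      ] [0.02878498 0.01070109 0.0287951  0.01106983]
20.227947357944213
-67.78573938254557
-159.77048875386993
111.48070541750286
[[0.4641, 0.2303, 0.04], [0.6492, 0.301, 0.04], [0.4397, 0.2939, 0.04], [0.6259, 0.3642, 0.04]]
rack edge 20.913371001612397 0.1981010099875198
rack edge 20.68107556662032 0.19908477152349222
```

View pics/crop2.png

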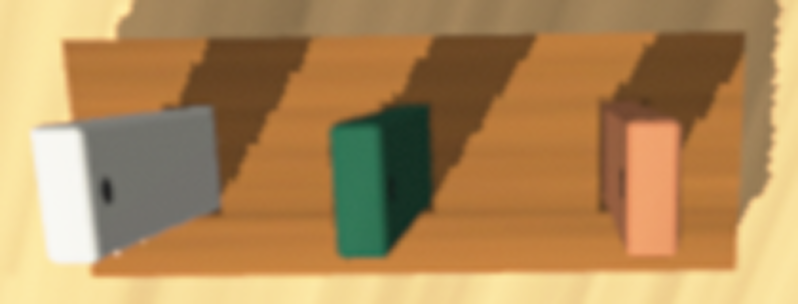

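The hole confirms the bare tile. Its top centre is at (0.605, 0.320), which agrees with the rack geometry; rack yaw is 20.7°. Going over it and down.

Emit:
arm_command(gripper=[5,5,5,5,5], slide=[[5.2,2.5,0],[5.2,2.5,4],[5.2,2.5,8],[5.2,2.5,12],[5.2,2.5,15.5]], turn=[[0,0,-0.5],[0,0,-0.5],[0,0,-0.5],[0,0,-0.5],[0,0,-0.5]])

```text
clock: 1.4
position: [0.6053, 0.3169, 0.1044]
tool_rot: [-3.14, 0.0, 1.928]
force: [1.2, -0.0, -1.1]
grip_width: 0.0502
```

Emit:
arm_command(gripper=[5,1,0.5,0.5,0.5], slide=[[0,0,0],[0,0,0],[0,0,0],[0,0,0],[0,0,0]], turn=[[0,0,0],[0,0,0],[0,0,0],[0,0,0],[0,0,0]], force=60)

```text
clock: 2.02
position: [0.606, 0.3176, 0.1081]
tool_rot: [3.14, -0.0, 1.928]
force: [-3.0, -2.1, 10.2]
grip_width: 0.0116
```

Run:
```python
from h import *
s=bot.observe();print(s["clock"],s["position"],s["tool_rot"],s["grip_width"],s["force"],s["moment"])
f=vision.grab_frame("wrist")
cv2.imwrite("pics/w2.png",f)
```

```text
2.025 [0.60603625 0.31757096 0.10806651] [ 3.14025608e+00 -2.21636979e-04  1.92842110e+00] 0.011565339016922253 [-2.97657363 -2.13440861 10.16468404] [-0.54886173  1.08238307  0.01818583]
```

View pics/w2.png

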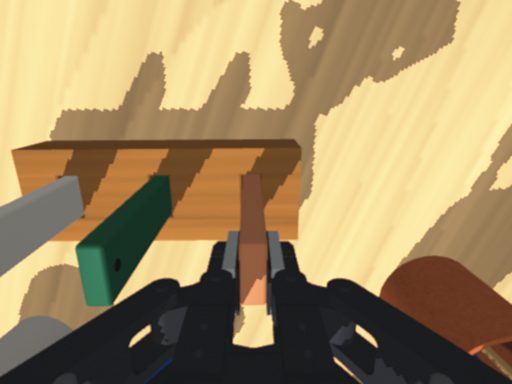

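Gripped at 11.6 mm, with the terracotta tile between the pads at (255,260). Lifting.

Emit:
arm_command(gripper=[0.5,0.5,0.5,0.5,0.5], slide=[[0,0,-1],[0,0,-4],[0,0,-8],[0,0,-12],[0,0,-15.5]], turn=[[0,0,0],[0,0,0],[0,0,0],[0,0,0],[0,0,0]])

```text
clock: 2.7
position: [0.6059, 0.3174, 0.2642]
tool_rot: [3.14, -0.0, 1.928]
force: [-0.1, -0.3, -2.0]
grip_width: 0.0112
```

Run:
```python
from h import *
s=bot.observe();print(s["clock"],s["position"],s["tool_rot"],s["grip_width"],s["force"],s["moment"])
cs=[]
for n in("scene","side","wrist"):
    M=vision.camera_model(n);f=vision.grab_frame(n);cv2.imwrite(f"pics/{n}2.png",f)
    hsv=cv2.cvtColor(f,cv2.COLOR_BGR2HSV);m=cv2.inRange(hsv,(105,150,40),(130,255,255))
    for q in cv2.findContours(m,0,1)[0]:
        if cv2.contourArea(q)>200:
            l=onz(n,q[q[:,0,0].argmin(),0],.08,M);r=onz(n,q[q[:,0,0].argmax(),0],.08,M);print(n,cv2.boundingRect(q),np.linalg.norm(l-r),(l+r)/2)
a=cv2.imread("pics/scene2.png")[170:384,200:390];b=cv2.imread("pics/side2.png")[150:364,140:330]
cv2.imwrite("pics/crop3.png",cv2.resize(np.hstack([a,b]),None,fx=2.1,fy=2.1,interpolation=cv2.INTER_CUBIC))
```

```text
2.7 [0.60587314 0.31744782 0.26416783] [ 3.13970938e+00 -3.95510764e-04  1.92847794e+00] 0.011192602205240015 [-0.11393027 -0.31735738 -1.95229115] [-0.04589499 -0.04091432  0.00912003]
scene (270, 272, 25, 29) 0.0611444292087858 [0.60544065 0.13623556 0.08      ]
scene (237, 232, 31, 37) 0.08083354460094332 [0.62570837 0.01237884 0.08      ]
scene (196, 182, 43, 52) 0.12005895730703627 [ 0.64870416 -0.15519184  0.08      ]
side (66, 323, 33, 31) 0.06980534912020749 [0.86906714 0.40926367 0.08      ]
side (214, 228, 22, 48) 0.05237051959534881 [0.59894228 0.16431517 0.08      ]
side (223, 162, 16, 48) 0.07743452354197157 [ 0.61923509 -0.12360479  0.08      ]
wrist (178, 250, 34, 37) 0.05831587546376423 [0.58774316 0.17377022 0.08      ]
wrist (481, 129, 31, 66) 0.04151647726115975 [0.84798631 0.42852684 0.08      ]
```

View pics/crop3.png

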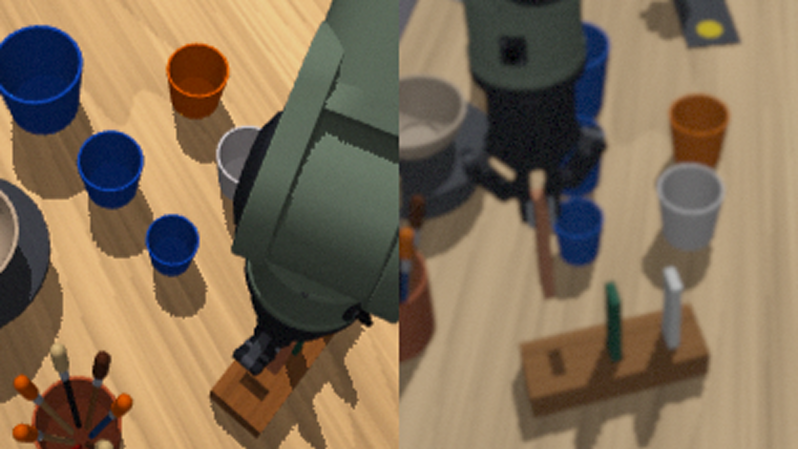

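Run:
```python
from h import *
for e in((.606,.319,.166),(.606,.319,.296)): print(proj("side",e), "seen 211,291.4 / 206,232 (edge facing cam ~y+.015)", proj("side",np.array(e)+[-.005,.014,0]))
print("rim from side crop1",onz("side",((506-420)/2+180,279/2+75),.08))
# scene: circle fit of rim: project contour's upper half (far rim edge) onto z=.08
f=cv2.imread("pics/scene2.png");m=cv2.inRange(cv2.cvtColor(f,cv2.COLOR_BGR2HSV),(105,130,30),(130,255,255))
q=[c for c in cv2.findContours(m,0,1)[0] if abs(cv2.boundingRect(c)[0]-237)<4 and cv2.contourArea(c)>200][0][:,0]
q=q[q[:,1]<250];w=np.array([onz("scene",u+0.0,.08) for u in q])[:,:2]
A=np.c_[2*w,np.ones(len(w))];x=np.linalg.lstsq(A,(w**2).sum(1),rcond=None)[0];print("circle",x[:2],np.sqrt(x[2]+x[0]**2+x[1]**2))
```

```text
[209.88525203 286.50592186] seen 211,291.4 / 206,232 (edge facing cam ~y+.015) [211.2028953  292.16904536]
[206.08400853 244.44228665] seen 211,291.4 / 206,232 (edge facing cam ~y+.015) [207.47982255 250.11082943]
rim from side crop1 [0.6234772  0.01244016 0.08      ]
circle [0.6256863  0.01223307] 0.03971637071434089
```

Emit:
arm_command(gripper=[0.5,0.5,0.5,0.5,0.5], slide=[[-4,-1.2,0],[-9,-2.8,0],[-14,-4.4,0],[-19,-5.9,0],[-24,-7.4,0]], turn=[[0,0,8],[0,0,18],[0,0,28],[0,0,38],[0,0,48]])

```text
clock: 3.48
position: [0.62, 0.0649, 0.2611]
tool_rot: [-3.141, 0.0, 1.085]
force: [1.1, 1.2, -1.2]
grip_width: 0.0116
```

```bash
cat > go.py <<'E'
import sys
from h import *
def togo(target,yaw,off=.0027):   # target of tile axis xy and TCP z
    s=bot.observe();p=s["position"];y0=s["tool_rot"][2];y=np.radians(yaw)
    t=np.array([target[0]-off*np.cos(y),target[1]-off*np.sin(y),target[2]])
    R=cv2.Rodrigues(np.array([0,0,y0]))[0]@np.diag([1,-1,-1.])
    print("t",s["clock"],"pos",np.round(p,4),"rot",np.round(np.degrees(s["tool_rot"]),2),"w",round(s["grip_width"],4),"F",np.round(s["force"],1))
    print("slide cm",np.round(R.T@(t-p)*100,2),"turnz deg",round(np.degrees(y0)-yaw,2),"q7",round(s["qpos"][6],2))
E
python3 -c "
from go import *
togo((.625,.012,.264),60)"
```

```text
t 3.475 pos [0.62   0.0649 0.2611] rot [-1.7998e+02  1.0000e-02  6.2170e+01] w 0.0116 F [ 1.1  1.2 -1.2]
slide cm [-4.72  2.9  -0.29] turnz deg 2.17 q7 -0.66
```

Emit:
arm_command(gripper=[0.5,0.5,0.5,0.5], slide=[[-2.4,1.5,0],[-4.7,2.9,0],[-4.7,2.9,0],[-4.7,2.9,0]], turn=[[0,0,1],[0,0,2],[0,0,2],[0,0,2]])

```text
clock: 3.98
position: [0.6244, 0.0124, 0.2611]
tool_rot: [-3.141, -0.0, 1.057]
force: [-0.4, 1.3, -0.1]
grip_width: 0.0112
```

Run:
```python
from go import *
togo((.625,.012,.264),60)
a=vision.grab_frame("side");M=vision.camera_model("wrist");b=vision.grab_frame("wrist")
s=vision.grab_frame("scene")
for n,f in(("side",a),("wrist",b),("scene",s)): cv2.imwrite(f"pics/{n}3.png",f)
a=cv2.resize(a[60:260,130:300],None,fx=2.4,fy=2.4,interpolation=cv2.INTER_CUBIC);
b=b[:,110:400];C=np.zeros((480,700,3),np.uint8);C[:,:a.shape[1]]=a;C[:384,408:698]=b
cv2.imwrite("pics/crop4.png",C)
```

```text
t 3.975 pos [0.6244 0.0124 0.2611] rot [-1.7996e+02 -2.0000e-02  6.0560e+01] w 0.0112 F [-0.4  1.3 -0.1]
slide cm [-0.27  0.07 -0.29] turnz deg 0.56 q7 -0.59
```

View pics/crop4.png

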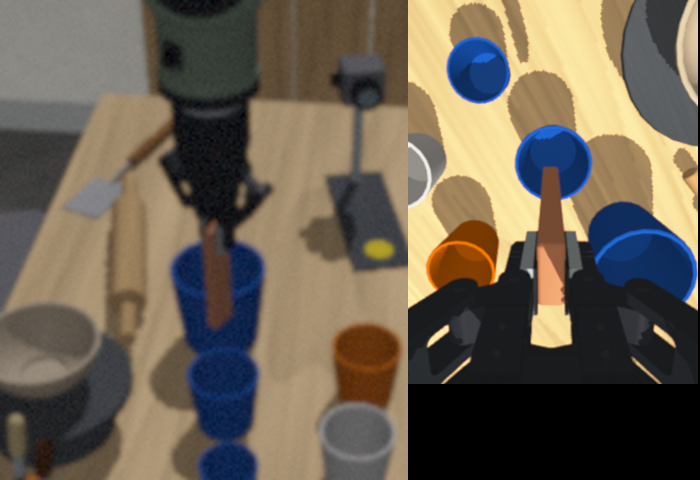

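The tile hangs upright above the medium blue cup. In the wrist view the cup rim is at about (255,162) and the tile's lower edge at (252,168). I'll fit the rim centre.

Run:
```python
from go import *
M=vision.camera_model("wrist");f=cv2.imread("pics/wrist3.png")
m=cv2.inRange(cv2.cvtColor(f,cv2.COLOR_BGR2HSV),(100,130,40),(130,255,255))
for q in cv2.findContours(m,0,1)[0]:
    x,y,w,h=cv2.boundingRect(q)
    if cv2.contourArea(q)>800 and x<250<x+w:
        q=cv2.convexHull(q)[:,0];W=np.array([onz(0,u,.08,M) for u in q])[:,:2]
        A=np.c_[2*W,np.ones(len(W))];c=np.linalg.lstsq(A,(W**2).sum(1),rcond=None)[0];print((x,y,w,h),"rim",c[:2],np.sqrt(c[2]+c[0]**2+c[1]**2))
for z in(.158,.163): print("tile lower cam-side edge",onz(0,(252.5,167.5),z,M))
```

```text
(218, 126, 76, 73) rim [0.62771599 0.01138941] 0.040693590877017925
tile lower cam-side edge [0.63314838 0.02646064 0.158     ]
tile lower cam-side edge [0.63377952 0.02756429 0.163     ]
```

Emit:
arm_command(gripper=[0.5,0.5,0.5,0.5,0.5], slide=[[-0.25,0.1,2],[-0.25,0.1,5],[-0.25,0.1,8],[-0.25,0.1,10.3],[-0.25,0.1,11.3]], turn=[[0,0,0],[0,0,0],[0,0,0],[0,0,0],[0,0,0]])

```text
clock: 4.75
position: [0.6236, 0.0096, 0.1471]
tool_rot: [-3.14, 0.001, 1.057]
force: [0.6, -0.8, -0.9]
grip_width: 0.0113
```

Emit:
arm_command(gripper=[0.5,0.5,0.5,0.5,0.5], slide=[[0,0,0],[0,0,0],[0,0,0],[0,0,0],[0,0,0]], turn=[[0,0,0],[0,0,0],[0,0,0],[0,0,0],[0,0,0]])

```text
clock: 5.38
position: [0.6242, 0.0089, 0.1485]
tool_rot: [3.141, -0.0, 1.056]
force: [-0.3, -0.3, -0.2]
grip_width: 0.011
```

Run:
```python
from go import *
togo((.6265,.012,.148),60)
a=vision.grab_frame("side");cv2.imwrite("pics/side4.png",a);b=vision.grab_frame("wrist");cv2.imwrite("pics/wrist4.png",b)
a=cv2.resize(a[110:290,160:300],None,fx=2.4,fy=2.4,interpolation=cv2.INTER_CUBIC);b=b[:,60:450]
C=np.zeros((432,740,3),np.uint8);C[:,:a.shape[1]]=a;C[:384,340:730]=b;cv2.imwrite("pics/crop5.png",C)
```

```text
t 5.375 pos [0.6242 0.0089 0.1485] rot [ 1.7999e+02 -1.0000e-02  6.0500e+01] w 0.011 F [-0.3 -0.3 -0.2]
slide cm [0.11 0.05 0.05] turnz deg 0.5 q7 -0.58
```

View pics/crop5.png

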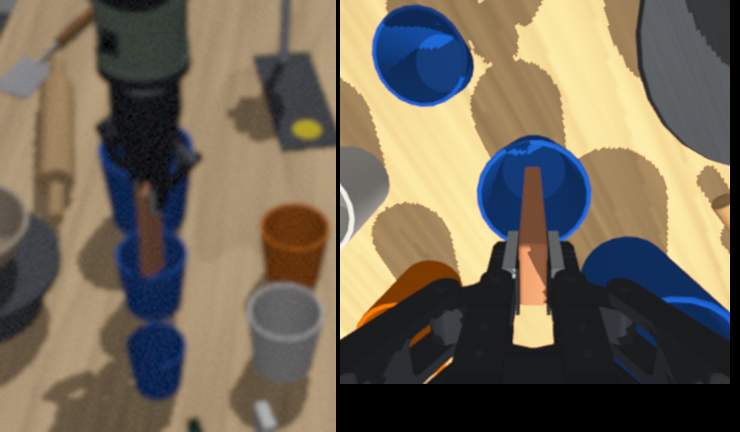

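The tile's lower end is inside the medium blue cup, clear of the walls (wrist rim at 535,190 in the crop), with no contact force, held for over 0.6 s. Raising it straight up, then heading for the camera.

Emit:
arm_command(gripper=[0.5,0.5,0.5,0.5,0.5], slide=[[0,0,-1.5],[0,0,-5],[0,0,-8.5],[0,0,-12],[0,0,-14]], turn=[[0,0,0],[0,0,0],[0,0,0],[0,0,0],[0,0,0]])

```text
clock: 6.1
position: [0.6245, 0.0088, 0.2914]
tool_rot: [3.139, -0.002, 1.056]
force: [1.0, -0.1, -1.0]
grip_width: 0.0112
```

Run:
```python
from go import *
togo((.450,-.22,.285),12.5)
f=cv2.imread("pics/side4.png");hsv=cv2.cvtColor(f,cv2.COLOR_BGR2HSV)
m=cv2.inRange(hsv,(20,120,90),(38,255,255));m[:150]=0;m[176:]=0;m[:,:270]=0;m[:,310:]=0
c=max(cv2.findContours(m,0,1)[0],key=cv2.contourArea);e=cv2.fitEllipse(c);print(e,onz("side",e[0],.004))
```

```text
t 6.1 pos [0.6245 0.0088 0.2914] rot [ 1.7987e+02 -9.0000e-02  6.0490e+01] w 0.0112 F [ 1.  -0.1 -1. ]
slide cm [-28.69  -4.11   0.64] turnz deg 47.99 q7 -0.59
((287.4358215332031, 163.45709228515625), (7.359464168548584, 11.644057273864746), 91.85166931152344) [ 0.45241213 -0.33335846  0.004     ]
```

Emit:
arm_command(gripper=[0.5,0.5,0.5,0.5,0.5], slide=[[-4.7,-0.7,0],[-10.7,-1.5,0],[-16.7,-2.4,0],[-22.7,-3.2,0],[-28.7,-4.1,0.6]], turn=[[0,0,8],[0,0,18],[0,0,28],[0,0,38],[0,0,48]])

```text
clock: 6.72
position: [0.446, -0.2221, 0.2837]
tool_rot: [3.141, -0.002, 0.212]
force: [0.6, -1.1, -1.4]
grip_width: 0.0112
```

Emit:
arm_command(gripper=[0.5,0.5], slide=[[0,0,0],[0,0,0]], turn=[[0,0,0],[0,0,0]])

```text
clock: 6.98
position: [0.4475, -0.2204, 0.2831]
tool_rot: [3.142, -0.001, 0.219]
force: [0.7, 0.2, -0.9]
grip_width: 0.011
```

Run:
```python
from go import *
togo((.4524,-.3334,.258),12.5)
M=vision.camera_model("wrist");f=vision.grab_frame("wrist");cv2.imwrite("pics/wrist5.png",f);np.savez("w5.npz",**M)
m=cv2.inRange(cv2.cvtColor(f,cv2.COLOR_BGR2HSV),(22,150,120),(36,255,255))
for c in cv2.findContours(m,0,1)[0]:
    if cv2.contourArea(c)>100: e=cv2.fitEllipse(c);print(e,onz(0,e[0],.004,M))
```

```text
t 6.975 pos [ 0.4475 -0.2204  0.2831] rot [ 1.800e+02 -7.000e-02  1.254e+01] w 0.011 F [ 0.7  0.2 -0.9]
slide cm [-2.24 11.13  2.51] turnz deg 0.04 q7 -0.9
((335.61077880859375, 160.6724090576172), (27.280244827270508, 29.545867919921875), 57.66948699951172) [ 0.45525532 -0.33714633  0.004     ]
```

View pics/wrist5.png

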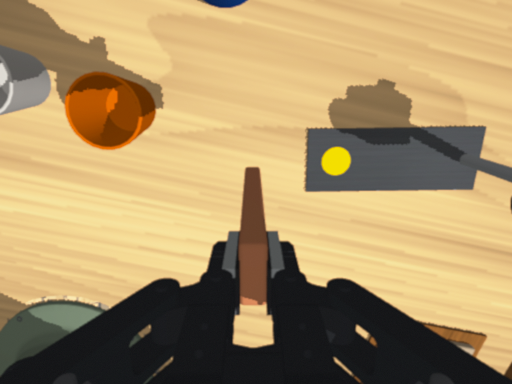

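The dot is at wrist (336,161) and the dark base plate spans (306,128) to (480,190), nearly square to the tool. I'll fit the plate edges for yaw.

Run:
```python
from go import *
M=dict(np.load("w5.npz"));f=cv2.imread("pics/wrist5.png");s=f.astype(int)
m=((s.max(2)<110)&(s.max(2)-s.min(2)<30)).astype(np.uint8)
E=[[],[]]
for u in list(range(312,328))+list(range(420,465,2))+list(range(345,415,3)):
    v=np.where(m[100:215,u])[0]+100
    if u<328 or u>=420: E[0].append((u,v.min()-.5))
    E[1].append((u,v.max()+.5))
for e,n in zip(E,("far","near")):
    w=np.array([onz(0,u,.004,M) for u in e]);l=cv2.fitLine(w[:,:2].astype(np.float32),cv2.DIST_HUBER,0,.001,.001).ravel()
    d=l[:2]*np.sign(-l[1]);nrm=np.array([-d[1],d[0]]);print(n,"yaw",np.degrees(np.arctan2(d[1],d[0])),"dot dist",(np.array([.45525,-.33715])-l[2:])@nrm)
togo((.4545,-.336,.258),12.5)
```

```text
far yaw -76.61074 dot dist -0.044788010604923
near yaw -76.55721 dot dist 0.04336877068641825
t 7.025 pos [ 0.4478 -0.22    0.2829] rot [-1.80e+02 -6.00e-02  1.26e+01] w 0.0113 F [ 0.3  0.6 -1.9]
slide cm [-2.14 11.47  2.49] turnz deg 0.1 q7 -0.9
```

Emit:
arm_command(gripper=[0.5,0.5,0.5,0.5,0.5], slide=[[-0.7,4,0.8],[-1.6,8.5,1.8],[-2.1,11,2.4],[-2.1,11.6,2.5],[-2.1,11.6,2.5]], turn=[[0,0,-0.8],[0,0,-0.8],[0,0,-0.8],[0,0,-0.8],[0,0,-0.8]])

```text
clock: 7.65
position: [0.4523, -0.3376, 0.2573]
tool_rot: [-3.141, 0.0, 0.234]
force: [-0.3, 0.3, -1.3]
grip_width: 0.0114
```

Emit:
arm_command(gripper=[0.5,0.5,0.5], slide=[[0,0,0],[0,0,0],[0,0,0]], turn=[[0,0,0],[0,0,0],[0,0,0]])

```text
clock: 8.02
position: [0.4519, -0.338, 0.2575]
tool_rot: [3.142, -0.0, 0.233]
force: [-0.2, -0.8, -0.4]
grip_width: 0.011
```

Run:
```python
from go import *
togo((.455,-.337,.258),13.4)
M=vision.camera_model("wrist");f=vision.grab_frame("wrist");cv2.imwrite("pics/wrist6.png",f)
m=cv2.inRange(cv2.cvtColor(f,cv2.COLOR_BGR2HSV),(22,150,120),(36,255,255))
for c in cv2.findContours(m,0,1)[0]:
    if cv2.contourArea(c)>60: print(cv2.boundingRect(c),onz(0,cv2.minEnclosingCircle(c)[0],.004,M))
ax=np.array([np.cos(np.radians(13.4)),np.sin(np.radians(13.4)),0])
print("pred lower edge px",proj(0,np.array([.455,-.337,.16])+.015*ax,M))
a=vision.grab_frame("side");cv2.imwrite("pics/side6.png",a)
for z in(.16,.29): print("side pred",proj("side",(.455,-.337,z)))
a=cv2.resize(a[60:200,220:340],None,fx=3,fy=3,interpolation=cv2.INTER_CUBIC);C=np.zeros((420,760,3),np.uint8);C[:,:360]=a;C[:384,370:760]=f[:,60:450];cv2.imwrite("pics/crop6.png",C)
```

```text
t 8.025 pos [ 0.4519 -0.338   0.2575] rot [ 1.800e+02 -2.000e-02  1.333e+01] w 0.011 F [-0.2 -0.8 -0.4]
slide cm [ 0.06 -0.03 -0.05] turnz deg -0.07 q7 -0.64
(237, 134, 32, 31) [ 0.45524015 -0.33691412  0.004     ]
pred lower edge px [252.00418201 167.63081376]
side pred [289.23630696 123.94888803]
side pred [291.62653808  87.28323722]
```

View pics/crop6.png

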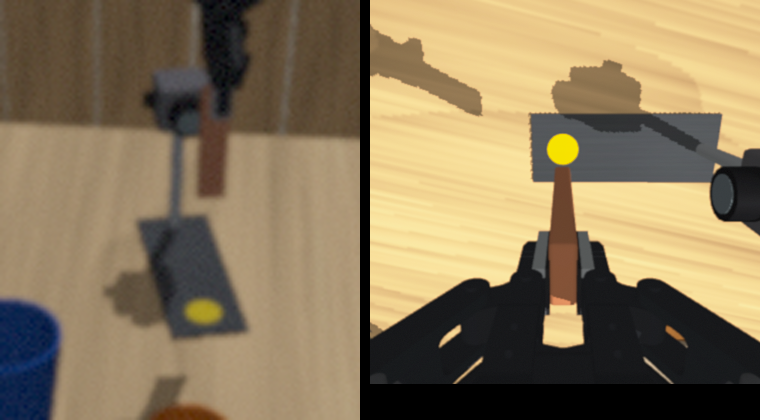

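The tile hangs over the dot, and its lower edge in the wrist view is at (252,168), matching the prediction (252,167.6). One numeric check that the cups are unmoved, then hand in.

Run:
```python
from go import *
f=vision.grab_frame("scene");hsv=cv2.cvtColor(f,cv2.COLOR_BGR2HSV)
for lo,hi in(((105,150,40),(130,255,255)),((3,190,90),(14,255,255))):
    print([cv2.boundingRect(c) for c in cv2.findContours(cv2.inRange(hsv,lo,hi),0,1)[0] if cv2.contourArea(c)>60])
from workcell import job_done
togo((.4552,-.3369,.258),13.4);print(np.abs(bot.observe()["qd"]).max())
print(job_done())
```

```text
[(270, 272, 25, 29), (237, 232, 31, 37), (196, 182, 43, 52)]
[(304, 310, 38, 58), (279, 191, 30, 26), (294, 0, 36, 16)]
t 8.175 pos [ 0.4517 -0.3384  0.2574] rot [ 1.800e+02 -1.000e-02  1.331e+01] w 0.0111 F [ 0.5 -0.3 -1.5]
slide cm [ 0.1  -0.06 -0.06] turnz deg -0.09 q7 -0.64
0.002833731918934421
the job is handed in; nothing more can be done
None
```

The job is done and handed in at 8.2 s. I lifted the bare tile out of the rack and dipped it about 3 cm below the rim of the medium blue cup for over 0.6 s. It is now held still and upright in front of the inspection camera. That cup has the right size: its rim measured 81 mm across against the 84 mm given, while the other two blue cups are clearly smaller and larger.

Last checks:
- **Position:** by the arm's readings the tile is within about 1 mm of straight above the yellow dot and 0.1° of square to the lens. Its lower end is at about 160 mm, so the dipped end is at lens height.
- **Grip:** the fingers stand at 11 mm with no sign of slip, and the arm is at rest.
- **Cup contact:** no contact force showed during the dip, and the blue cups are in the same image positions as at the start.

What disagreed or was not checked:
- **Yellow dot:** the two camera estimates of its position differed by about 5 mm. I used the closer wrist view, which showed the same spot on a second look.
- **Orange cup, white cup and the other two tiles:** the orange cup's outline in the last picture matched the start at its top and sides, but its lower part was missing, probably hidden by the arm. I did not re-measure the white cup or the other two tiles at the end. The arm never went near the cups. The tiles stood in place when I lifted the bare one, and I did not go back to the rack.

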